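Centre-punch the drill spot on a caster bracket blank

ROBOT

A 7-joint arm with a two-finger parallel gripper is mounted at the origin on the work surface. World frame = base frame: x ahead of the robot, y to its left, z up, the work surface at z = 0. Lengths are in m, angles in rad, forces in N, time in s.
With the tool pointing down it reaches from about 0.4 to 0.9 m from the base axis. Payload 5.5 kg.
Tool frame: the origin (TCP) lies midway between the tips of the shut fingers; the grasp point (between the pads) lies 19 mm behind it (manip.grip_depth is the distance from the TCP to the grasp point, in m); z points along the fingers, x is the direction in which the jaws open and shut, and the axes are right-handed (so a half turn about z gives the same grasp; the last joint's range is limited). The gripper opens to 92 mm and grips with 3 to 60 N. Pads are 19 mm wide; open, the fingers measure 130 mm over their backs; the gripper's body (75 mm by 190 mm) begins 47 mm behind the grasp point.
Start: joints at [1.456, 0.501, -0.427, 1.55, 0.221, 1.138, -0.21], TCP at [0.24, -0.604, 0.227] pointing down, gripper open.
Joint ranges: [-2.88, 2.88], [-0.31, 2.03], [-1.54, 1.56], [0.2, 2.42], [-1.41, 4.55], [0.19, 2.02], [-2.57, 2.57]. Speed limits (rad/s): [2.57, 2.57, 3.14, 3.14, 3.14, 3.14, 3.14].

INTERFACE

Orientations are given as a unit quaternion [x, y, z, w].
In Python, from bench import manip, effector, viewer gives the robot as it stands. Calls block until the motion is done:
- manip.move_pose(position, orientation): joint-space move of the TCP to a pose.
- manip.servo_line(position, ori=None, vel=0.15): straight line of the TCP; ori=None keeps the orientation; vel is the mean speed in m/s.
- manip.movej(angles): joint-space move.
- effector.open_jaws() and effector.close(f_grip=None): open the fingers fully, or close them until they stop; f_grip is the grip in N (None keeps the last).
- manip.sleep(seconds).
- manip.solve_ik(position, orientation): joint angles nearest the present ones, or None.
- viewer.get_image(name): name is "scene" or "top"; returns the picture (400x640x3 uint8, red, green, blue); there is no depth.
- viewer.get_calibration(name): a dict with "vfov" (degrees; the focal length in pixels is half the picture's height over the tangent of half this angle, whatever the lens; pixels are square), "cx", "cy" (the principal point, pixels), "eye" and "attitude" of the camera in the world. Camera axes: x right, y down, z forward; pixel columns grow to the right and rows downward; lengths in m; the calibration is good to about 2 mm. A picture is of the moment at which its call begins. get_calibration takes no time and is no camera call.
A pose or a line that the arm cannot do raises manip.PlanningError and nothing moves.
- manip.hand_in(): hands the job in, once; it reports no verdict.
Readings, each from a call of its own:
- manip.current_clock(): time.
- manip.current_q(): joint angles.
- manip.current_joint_velocities(): joint speeds.
- manip.current_tau(): joint torques, N m.
- manip.current_tool_pos(): TCP position.
- manip.current_tcp_rot(): TCP orientation.
- manip.current_force(): force on the tool from outside, world axes, zero at the start.
- manip.current_wrist_torque(): the same for the moment, N m.
- manip.current_finger_gap(): finger opening in m.
Only numpy, scipy, OpenCV 4.12 (cv2) and the standard library are available. Lean on these libraries where they do the work, as an engineer would, in place of code of your own. Each camera call takes 0.05 s, during which the arm holds its last target.

TASK

Take the spring-loaded centre punch from its holder, set its nose on the scribed cross of the bracket blank and press it straight down until its hidden spring snaps, easing off then without leaning on it harder or marking the blank anywhere else. Then stand the punch back in its holder, fully home, and leave the blank, the jar and the caster as they were.

Things in the scene. Friction and masses are not known exactly. Their poses are not given: they have to be found in the camera images.
- punch: spring-loaded centre punch, 0.2 kg, upright in its holder at the start. z is its axis, up. Origin: on the axis, at the underside of a brass flange (30 mm across, 6 mm thick). Above: round dark grip 22 mm across, 6 to 80 mm above the origin, orange cap on top. Below: steel barrel 16 mm across, 35 mm long, then the nose. The load on the blank must stay under 18 N
- punch_end (a point): lower end of the steel barrel, on the axis, 35 mm below punch. From it the sprung nose, a 6 mm steel pin with a conical tip, sticks out another 10 to 24 mm, as last set by somebody (not measured). Pressed on a surface it gives about 1 mm per 3 N, after 2 N of preload
- punch_trip (a joint): hidden catch in the punch, m (reading noisy): 0 cocked, about 0.0027 while snapped. It snaps at 11 to 13 N, after 3 to 5 mm of pressing: the nose jumps in 2.7 mm and the force drops by 3 to 6 N at once. Some 4 mm more pressing reaches 18 N, which spoils the blank. It resets when lifted off
- blank: bracket blank, aluminium-coloured plate 120 by 90 by 8 mm, 0.6 kg, lying loose on the bench block; origin at the centre of its underside, x along its length. Three corners have 9 mm holes; the fourth has the scribed cross
- spot (a point): centre of the scribed white cross on a blue disc 24 mm across, on the top face of the blank (8 mm above its underside), 40 mm along the blank's x and -25 mm along its y
- block: fixed steel bench block 170 by 170 by 30 mm under the blank; origin at the centre of its underside
- holder: fixed grey holder block 80 by 80 by 75 mm; origin at the centre of its underside
- holder_hole0 (a point): centre of the holder's hole at its top face, 75 mm above the work surface: 19 mm across with a 3 mm chamfer, right through. The punch stands in it with its flange on the top face, so that punch is at this point
- jar: bystander: closed blue jar 52 mm across, 75 mm high, origin under its centre
- caster: bystander: caster wheel standing on its 60 mm square plate, 74 mm high, origin under the plate

How it is judged:
By the outcome, as a careful person would: the job done as asked, in the order asked, and still so for the second after the job is handed in, with the robot touching nothing.
It also fails if it takes over 61 s, if anything falls off the work surface, if the arm or the gripper's body presses on something with over 40 N, if the wrist force passes 120 N, or if a joint passes its speed limit or range.

## Working session

There is one attempt and no reset: what is moved stays moved. The work goes in short steps, each a Python script; the robot and the scene stay as the last script left them, time stands still between calls to the robot, and variables do not carry over. Pictures are saved under pics/ and viewed, and the job is handed in when it is done.

```bash
ls; mkdir -p pics; python3 - <<'E'
from bench import manip, effector, viewer
import cv2
for n in("scene","top"):
    cv2.imwrite(f"pics/{n}0.png",viewer.get_image(n)[:,:,::-1]); print(n,viewer.get_calibration(n))
print(manip.current_clock(),manip.current_tool_pos(),manip.current_tcp_rot(),manip.current_force(),manip.grip_depth,manip.current_finger_gap())
E
```

```text
pics
scene {'vfov': 51.43414559190031, 'cx': 326.4068989108446, 'cy': 198.4648872641744, 'eye': array([ 1.16926954, -0.18801106,  0.68609997]), 'attitude': array([ 0.74630491,  0.53978364, -0.23281319, -0.31218685])}
top {'vfov': 55.23356634738628, 'cx': 322.213423379459, 'cy': 200.8003118203037, 'eye': array([ 0.4731697 , -0.00707927,  0.80813769]), 'attitude': array([ 0.71262246, -0.69913495,  0.03165924, -0.04875702])}
0.1 [ 0.23948274 -0.60358039  0.22576605] [ 8.27307051e-01 -5.61749272e-01 -7.19271477e-04 -5.31610601e-04] [0.3020257  1.23248586 0.40628281] 0.0188 0.09168721605151918
```

View pics/scene0.png

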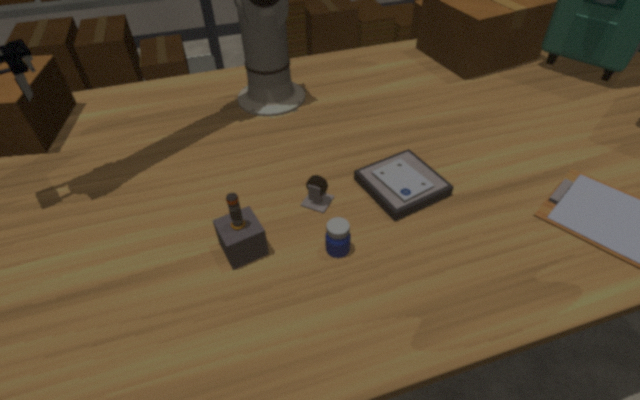

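View pics/top0.png

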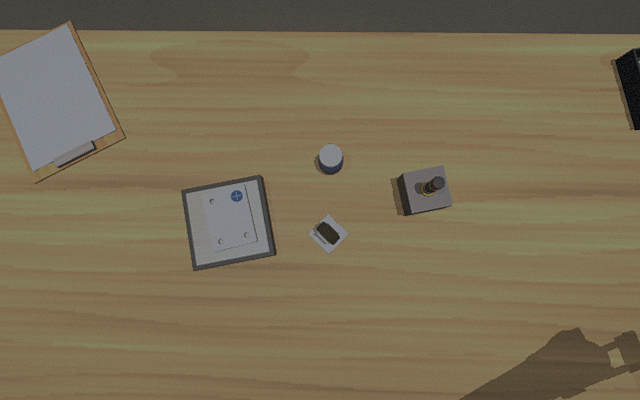

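The scene view shows the punch and holder near (240,235), the caster at (317,195), the jar at (338,238) and the plate with the blue spot at (405,191). In the top view the spot is at (237,196), the punch and holder at (428,188), the jar at (331,158) and the caster at (328,233). I'll zoom in to get accurate positions.

```bash
cat > h.py <<'E'
import numpy as np, cv2
from scipy.spatial.transform import Rotation as R
from bench import manip, effector, viewer
def cam(n):
    c=viewer.get_calibration(n); f=200/np.tan(np.radians(c['vfov']/2))
    return c,f,R.from_quat(c['attitude']).as_matrix()
def ray(n,uv):
    c,f,M=cam(n); d=M@np.array([(uv[0]-c['cx'])/f,(uv[1]-c['cy'])/f,1.]); return c['eye'],d/np.linalg.norm(d)
def onz(n,uv,z):
    e,d=ray(n,uv); return e+d*(z-e[2])/d[2]
def proj(n,p):
    c,f,M=cam(n); q=M.T@(np.array(p)-c['eye']); return np.array([c['cx']+f*q[0]/q[2],c['cy']+f*q[1]/q[2]])
def tri(u1,u2):
    a,d=ray('top',u1);b,e=ray('scene',u2)
    s=np.linalg.lstsq(np.c_[d,-e],b-a,rcond=None)[0]; p,q=a+d*s[0],b+e*s[1]
    return (p+q)/2,np.linalg.norm(p-q)
E
python3 - <<'E'
from h import *
t=cv2.imread('pics/top0.png');s=cv2.imread('pics/scene0.png')
def crop(im,x,y,w,h): return cv2.convertScaleAbs(cv2.resize(im[y:y+h,x:x+w],(400,int(400*h/w)),interpolation=cv2.INTER_CUBIC),alpha=1.6)
a=np.vstack([np.hstack([crop(t,175,170,100,70),crop(t,385,150,100,70)]),np.hstack([crop(s,355,150,100,70),crop(s,195,185,100,70)])])
cv2.imwrite('pics/crop0.png',a)
for n,im in(('top',t),('scene',s)):
    hsv=cv2.cvtColor(im,cv2.COLOR_BGR2HSV)
    m=cv2.inRange(hsv,(100,90,30),(130,255,255))
    k,l,st,ce=cv2.connectedComponentsWithStats(m)
    for i in range(1,k):
        if st[i,4]>15: print(n,st[i],ce[i])
E
```

```text
top [325 160  18  11  36] [334.63888889 166.91666667]
top [231 191  11  10  72] [236.27777778 195.56944444]
scene [327 235  22  19 188] [336.43617021 243.64361702]
```

View pics/crop0.png

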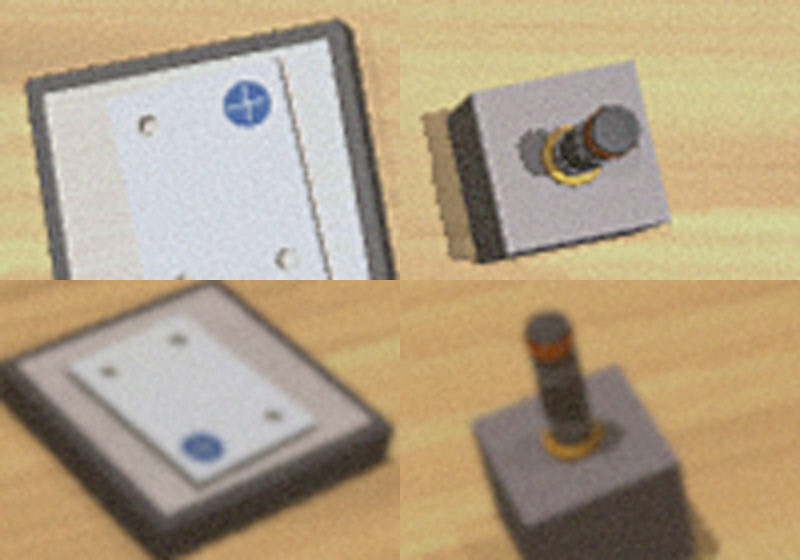

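```bash
python3 - <<'E'
from h import *
t=cv2.imread('pics/top0.png');s=cv2.imread('pics/scene0.png')
def blob(n,im,box,lo,hi):
    x,y,w,h=box; c=im[y:y+h,x:x+w]
    m=cv2.inRange(cv2.cvtColor(c,cv2.COLOR_BGR2HSV),lo,hi)
    m=cv2.morphologyEx(m,cv2.MORPH_CLOSE,np.ones((3,3)))
    k,l,st,ce=cv2.connectedComponentsWithStats(m); i=1+st[1:,4].argmax()
    pts=max(cv2.findContours((l==i).astype(np.uint8),0,1)[0],key=cv2.contourArea)
    el=cv2.fitEllipse(pts); print(n,st[i],'cent',ce[i]+[x,y],'ell',np.add(el[0],[x,y]),el[1]); return ce[i]+[x,y],el
a,_=blob('top',t,(225,185,25,25),(100,60,30),(130,255,255))
b,_=blob('scene',s,(395,182,22,18),(100,60,30),(130,255,255))
print(onz('top',a,.038),onz('scene',b,.038),tri(a,b))
# flange brass
for n,im,bx in(('top',t,(410,170,40,35)),('scene',s,(225,205,30,40))):
    x,y,w,h=bx;m=cv2.inRange(cv2.cvtColor(im[y:y+h,x:x+w],cv2.COLOR_BGR2HSV),(10,110,40),(32,255,255))
    cv2.imwrite(f'pics/m_{n}.png',cv2.resize(m,None,fx=10,fy=10,interpolation=0))
# holder top quad
for n,im,bx in(('top',t,(390,155,70,65)),('scene',s,(205,200,70,75))):
    x,y,w,h=bx;c=im[y:y+h,x:x+w];hsv=cv2.cvtColor(c,cv2.COLOR_BGR2HSV)
    m=cv2.inRange(hsv,(0,0,78 if n=='scene' else 85),(180,60,255)); 
    m=cv2.morphologyEx(m,cv2.MORPH_OPEN,np.ones((3,3)))
    cv2.imwrite(f'pics/q_{n}.png',cv2.resize(m,None,fx=8,fy=8,interpolation=0))
    cn=max(cv2.findContours(m,0,1)[0],key=cv2.contourArea); hull=cv2.convexHull(cn)
    q=cv2.approxPolyN(hull,4).reshape(-1,2) if hasattr(cv2,'approxPolyN') else cv2.boxPoints(cv2.minAreaRect(hull))
    q=q+[x,y]; P=np.array([onz(n,p,.075) for p in q]); print(n,q.tolist()); print(P.round(4),P.mean(0)); print(np.linalg.norm(P-np.roll(P,1,0),axis=1))
E
python3 -c "
import cv2,numpy as np
I=[cv2.resize(cv2.imread('pics/'+n),(400,300)) for n in('m_top.png','m_scene.png','q_top.png','q_scene.png')]
cv2.imwrite('pics/m1.png',np.vstack([np.hstack(I[:2]),np.hstack(I[2:])]))"
```

```text
top [  6   5  12  12 102] cent [236.17647059 195.61764706] ell [236.18199062 195.60714912] (10.476370811462402, 10.699647903442383)
scene [ 6  7  9  6 45] cent [405.2        191.46666667] ell [405.23313808 191.47318363] (5.21555757522583, 8.594496726989746)
[0.56854366 0.18840868 0.038     ] [0.56791919 0.1884811  0.038     ] (array([0.56845459, 0.18820744, 0.03857482]), np.float64(0.00011201813199849326))
top [[452, 205], [412, 213], [402, 172], [443, 164]]
[[ 0.5531 -0.237   0.075 ]
 [ 0.5364 -0.1608  0.075 ]
 [ 0.6157 -0.142   0.075 ]
 [ 0.6327 -0.2211  0.075 ]] [ 0.58448524 -0.19020014  0.075     ]
[0.08116901 0.07804287 0.08155053 0.08093924]
scene [[250, 208], [263, 228], [251, 234], [240, 208]]
[[ 0.5453 -0.1583  0.075 ]
 [ 0.6084 -0.1441  0.075 ]
 [ 0.6164 -0.1695  0.075 ]
 [ 0.5387 -0.178   0.075 ]] [ 0.57720643 -0.16248925  0.075     ]
[0.02075738 0.0647195  0.02661026 0.07817554]
```

View pics/m1.png

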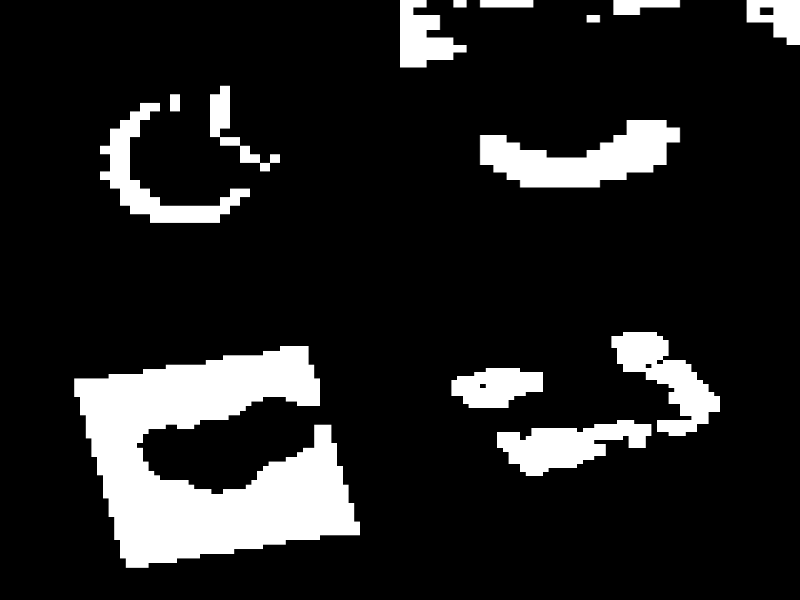

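The brass ring in the top view runs from column 420 and from row 180 to 195.9, so its centre is near (427.4,187.5). I'll check that against the cap and the scene view.

```bash
python3 - <<'E'
from h import *
print('flange top',onz('top',(427.4,187.5),.081))
# scene flange: left edge x=225+480-400.. 
print('scene flange L/R', onz('scene',(225+80/400*30-.5,218),.078),onz('scene',(225+280/400*30-.5,218),.078))
for z in(.075,.081,.155,.165): print(z,proj('top',(.5845,-.190,z)),proj('scene',(.5845,-.190,z)))
# cap top disc by crop: top (612,131)/4 ; scene (548,330-280)
a=(385+212/4-.5,150+131/4-.5); b=(195+148/4-.5,185+48/4-.5)
print(a,b,tri(a,b))
for y in (.1884,-.19):
  pass
Rd=R.from_quat(manip.current_tcp_rot()).as_matrix(); print(Rd.round(3))
for p in[(.5845,-.19),(.5684,.1884)]:
  for ang in range(0,180,15):
    M=R.from_euler('z',ang,degrees=True)*R.from_quat([1,0,0,0])
    o=[]
    for z in(.11,.25):
      q=manip.solve_ik([p[0],p[1],z],M.as_quat()); o.append(None if q is None else np.round(q,2).tolist())
    print(p,ang,o)
E
```

```text
flange top [ 0.58525721 -0.18906313  0.081     ]
scene flange L/R [ 0.56384609 -0.20094065  0.078     ] [ 0.57347508 -0.17225262  0.078     ]
0.075 [427.11422031 188.35932277] [237.83101899 224.94798728]
0.081 [427.89791557 187.90045458] [237.34850876 222.90702387]
0.155 [438.73296343 181.55633205] [230.96673364 195.912841  ]
0.165 [440.38603189 180.58842964] [230.03817832 191.98515759]
(437.5, 182.25) (231.5, 196.5) (array([ 0.58364592, -0.18897088,  0.15235065]), np.float64(0.0007046364707629266))
[[ 0.369 -0.929 -0.001]
 [-0.929 -0.369  0.002]
 [-0.002 -0.    -1.   ]]
(0.5845, -0.19) 0 [[0.86, 0.69, -0.83, 1.73, 0.59, 0.99, -0.19], [0.94, 0.55, -0.94, 1.61, 0.47, 1.23, -0.1]]
(0.5845, -0.19) 15 [[0.88, 0.71, -0.86, 1.73, 0.62, 1.01, 0.05], [0.97, 0.57, -0.99, 1.61, 0.5, 1.24, 0.14]]
(0.5845, -0.19) 30 [[0.9, 0.72, -0.89, 1.73, 0.65, 1.02, 0.3], [0.99, 0.59, -1.03, 1.61, 0.53, 1.25, 0.38]]
(0.5845, -0.19) 45 [[0.91, 0.73, -0.91, 1.73, 0.66, 1.03, 0.55], [0.97, 0.57, -0.99, 1.61, 0.5, 1.24, 0.66]]
(0.5845, -0.19) 60 [[0.92, 0.74, -0.93, 1.72, 0.68, 1.04, 0.8], [0.97, 0.58, -1.01, 1.
[... 1398 characters left out ...]
55], [0.49, 0.71, -1.3, 1.64, 0.7, 1.34, 0.39]]
(0.5684, 0.1884) 90 [[0.13, 0.61, -0.67, 1.77, 0.46, 0.92, 0.84], [0.49, 0.71, -1.3, 1.64, 0.7, 1.34, 0.65]]
(0.5684, 0.1884) 105 [[0.15, 0.62, -0.7, 1.77, 0.48, 0.93, 1.08], [0.49, 0.71, -1.3, 1.64, 0.7, 1.34, 0.91]]
(0.5684, 0.1884) 120 [[0.48, 0.97, -1.31, 1.76, 1.0, 1.25, 0.99], [0.49, 0.71, -1.3, 1.64, 0.7, 1.34, 1.17]]
(0.5684, 0.1884) 135 [[0.48, 0.97, -1.31, 1.76, 1.0, 1.25, 1.25], [0.49, 0.71, -1.3, 1.64, 0.7, 1.34, 1.44]]
(0.5684, 0.1884) 150 [[0.48, 0.97, -1.31, 1.76, 1.0, 1.25, 1.51], [0.49, 0.71, -1.3, 1.64, 0.7, 1.34, 1.7]]
(0.5684, 0.1884) 165 [[0.48, 0.97, -1.31, 1.76, 1.0, 1.25, 1.78], [0.49, 0.71, -1.3, 1.64, 0.7, 1.34, 1.96]]
```

Punch axis is at about (0.585,-0.1895): the holder quad, flange ring and cap agree within 1 mm, and the quad sides measure 78–82 mm against 80. The spot is at (0.5684,0.1883); the two views agree, with z 0.0386 against 0.038. Next I grasp.

```bash
python3 - <<'E'
from h import *
Q=(R.from_euler('z',45,degrees=True)*R.from_quat([1,0,0,0])).as_quat()
p=np.array([.585,-.1895])
manip.move_pose([*p,.22],Q)
manip.servo_line([*p,.109],vel=.12)
print(manip.current_clock(),manip.current_tool_pos(),manip.current_q(),manip.current_force())
f=[manip.current_force() for _ in range(5)]
effector.close(40)
manip.sleep(.2)
print(manip.current_clock(),manip.current_tool_pos(),manip.current_finger_gap(),manip.current_force(),manip.current_wrist_torque())
for n in("scene","top"): cv2.imwrite(f"pics/{n}1.png",viewer.get_image(n)[:,:,::-1])
E
```

```text
3.125 [ 0.58573414 -0.18943765  0.10983139] [ 0.8992524   0.72160052 -0.89397564  1.72450312  0.64985     1.01817484
  0.5545242 ] [-0.77085536 -0.40746321  0.00541164]
4.4167 [ 0.58494786 -0.18952555  0.10895269] 0.021726265780248714 [ 0.38588251 -0.1874617  -0.36255101] [-0.01607886 -0.12917316 -0.04494145]
```

```bash
python3 - <<'E'
from h import *
p=manip.current_tool_pos()
manip.servo_line([.585,-.1895,.215],vel=.12)
manip.sleep(.2); print(manip.current_force(),manip.current_wrist_torque(),manip.current_finger_gap())
Q=(R.from_euler('z',45,degrees=True)*R.from_quat([1,0,0,0])).as_quat()
for n in("scene","top"): cv2.imwrite(f"pics/{n}2a.png",viewer.get_image(n)[:,:,::-1])
manip.servo_line([.5684,.1883,.215],vel=.2)
manip.servo_line([.5684,.1883,.145],vel=.12)
manip.sleep(.3)
print(manip.current_clock(),manip.current_tool_pos(),R.from_quat(manip.current_tcp_rot()).as_matrix()[:,2])
print(np.mean([manip.current_force() for _ in range(10)],0),manip.current_clock())
T=viewer.get_image('top')[:,:,::-1];S=viewer.get_image('scene')[:,:,::-1]
cv2.imwrite('pics/top2.png',T);cv2.imwrite('pics/scene2.png',S)
f=lambda im,x,y,w,h:cv2.convertScaleAbs(cv2.resize(im[y:y+h,x:x+w],(400,300),interpolation=cv2.INTER_CUBIC),alpha=1.6)
A=cv2.imread('pics/scene2a.png')
cv2.imwrite('pics/c2.png',np.vstack([np.hstack([f(T,180,140,120,90),f(S,375,135,80,60)]),np.hstack([f(A,180,140,120,90),f(S,300,90,160,120)])]))
E
```

```text
[ 0.42929819  0.98999613 -2.38825562] [ 0.01599651 -0.13334606 -0.02672556] 0.021574547326793553
8.925 [0.56878685 0.18842411 0.14567444] [ 1.14201258e-03  1.29156048e-04 -9.99999340e-01]
[-0.56193265  0.95770989 -2.29594057] 8.925
```

View pics/c2.png

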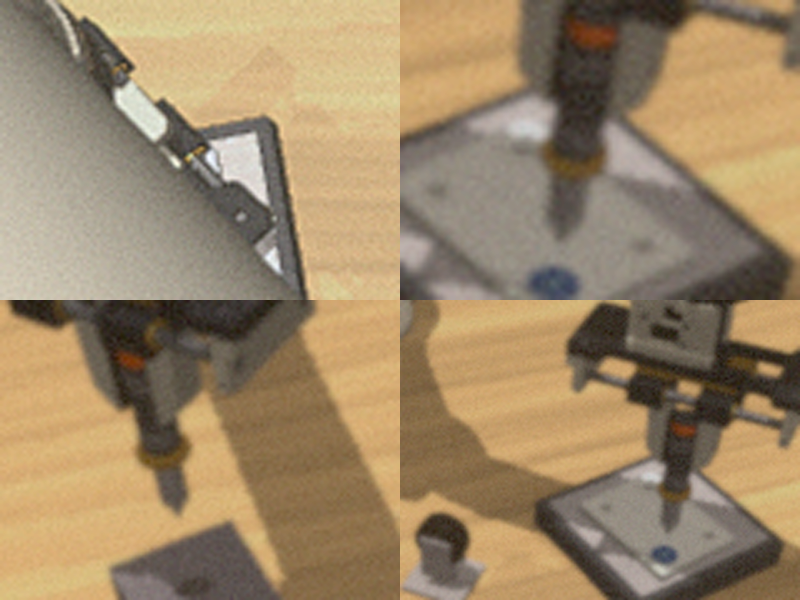

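```bash
python3 - <<'E'
from h import *
x,y=.56879,.18842
for z in (.19,.185,.1116,.0766,.0616,.055,.038): print(z,proj('scene',(x,y,z)).round(2))
print(proj('scene',(x+.002,y,.0616))-proj('scene',(x,y,.0616)),proj('scene',(x,y+.002,.0616))-proj('scene',(x,y,.0616)))
S=cv2.imread('pics/scene2.png')
hsv=cv2.cvtColor(S,cv2.COLOR_BGR2HSV)
for lo,hi,n in(((3,130,50),(14,255,255),'orange'),((16,120,30),(28,255,255),'brass')):
    m=cv2.inRange(hsv,lo,hi)[135:195,400:425]
    k,l,st,ce=cv2.connectedComponentsWithStats(m)
    for i in range(1,k):
        if st[i,4]>8: print(n,st[i]+[400,135,0,0,0],ce[i]+[400,135])
f=cv2.convertScaleAbs(cv2.resize(S[150:200,380:440],(720,600),interpolation=cv2.INTER_CUBIC),alpha=1.8)
cv2.imwrite('pics/c3.png',f)
E
```

```text
0.19 [414.54 136.81]
0.185 [414.2  138.83]
0.1116 [409.52 166.76]
0.0766 [407.48 178.98]
0.0616 [406.63 184.02]
0.055 [406.27 186.2 ]
0.038 [405.34 191.72]
[0.3958176  0.57114921] [ 0.81459929 -0.19244006]
orange [409 139   9   6  41] [413.07317073 141.58536585]
brass [404 164  11   7  36] [409.02777778 167.5       ]
```

View pics/c3.png

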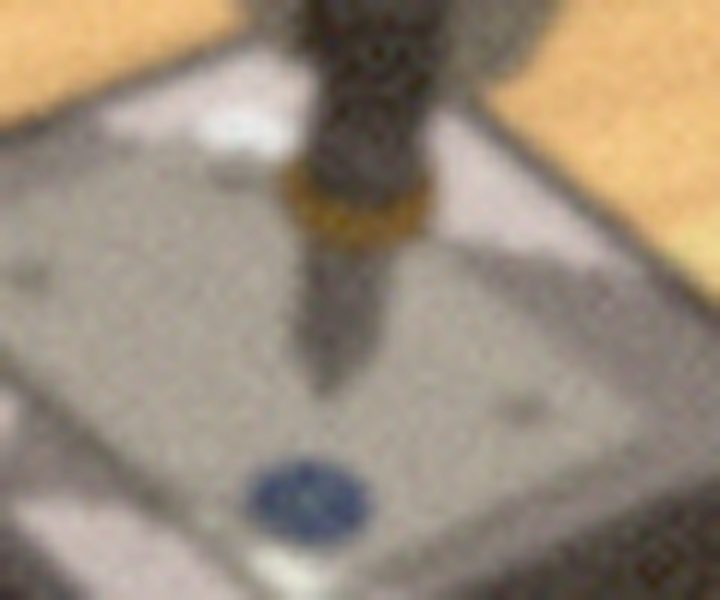

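The picture shows the tip at about (406.6,182.4), the spot at (405.2,191.2) and the flange upright at the column I predicted. That puts the nose near its 10–13 mm end. I'll lower to a few mm above the spot and compare the tip with the spot directly.

```bash
python3 - <<'E'
from h import *
manip.servo_line([.5684,.1883,.125],vel=.05)
manip.sleep(.3)
print(manip.current_clock(),manip.current_tool_pos(),np.mean([manip.current_force() for _ in range(10)],0))
S=np.mean([viewer.get_image('scene')[:,:,::-1].astype(float) for _ in range(6)],0).astype(np.uint8)
cv2.imwrite('pics/scene4.png',S)
cv2.imwrite('pics/c4.png',cv2.convertScaleAbs(cv2.resize(S[160:200,380:428],(720,600),interpolation=cv2.INTER_CUBIC),alpha=1.8))
x,y,z=manip.current_tool_pos()
for L in(.010,.012,.014,.016): print(L,z-.069-L,proj('scene',(x,y,z-.069-L)))
E
```

```text
9.875 [0.56857829 0.18839187 0.12526992] [-0.04924223 -0.12537071 -2.20155299]
0.01 0.04604602492638694 [405.64474931 189.0349685 ]
0.012 0.04404602492638694 [405.53647515 189.68314253]
0.014 0.04204602492638694 [405.42852171 190.32939655]
0.016 0.04004602492638694 [405.32088759 190.97373907]
```

View pics/c4.png

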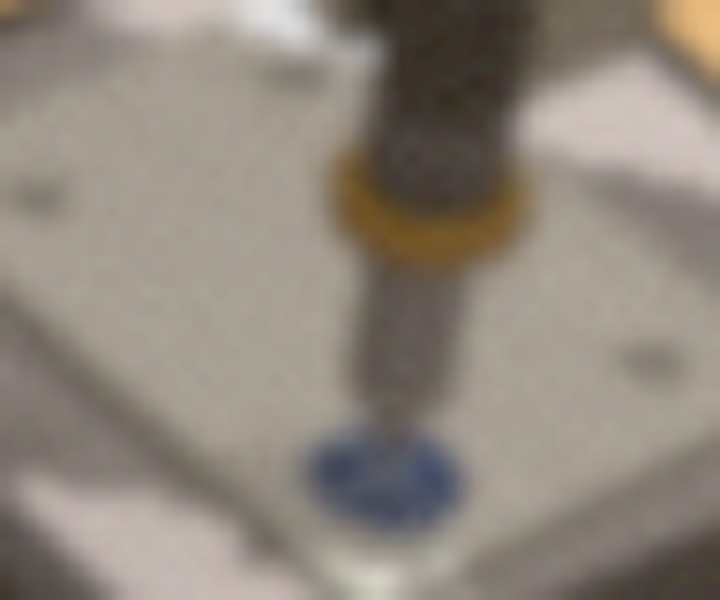

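The tip column (about 405.5) lines up with the spot centre (405.2,191.5). Now I find contact gently and stop at a light force.

```bash
cat >> h.py <<'E'
def F(n=4):
    v=[]
    for _ in range(n): manip.sleep(.02); v.append(manip.current_force())
    return np.mean(v,0)
E
python3 - <<'E'
from h import *
b=F(10); z=.125; print('base',b)
while z>.108:
    z-=.0006
    manip.servo_line([.5684,.1883,z],vel=.02)
    f=F()-b
    if f[2]>.6: print(round(z,4),manip.current_tool_pos()[2].round(5),f.round(2))
    if f[2]>2.6 or np.hypot(f[0],f[1])>3: break
print(manip.current_clock(),manip.current_tool_pos(),manip.current_wrist_torque())
S=np.mean([viewer.get_image('scene')[:,:,::-1].astype(float) for _ in range(6)],0).astype(np.uint8)
cv2.imwrite('pics/scene5.png',S)
cv2.imwrite('pics/c5.png',cv2.convertScaleAbs(cv2.resize(S[160:200,380:428],(720,600),interpolation=cv2.INTER_CUBIC),alpha=1.8))
E
```

```text
base [-0.13644652  0.09376735 -2.298312  ]
0.1202 0.1203 [-0.   -0.16  0.97]
0.1196 0.11987 [-0.04 -0.92  3.42]
13.1917 [0.56856917 0.18842045 0.11987266] [-0.03479638 -0.0502562   0.04462224]
```

View pics/c5.png

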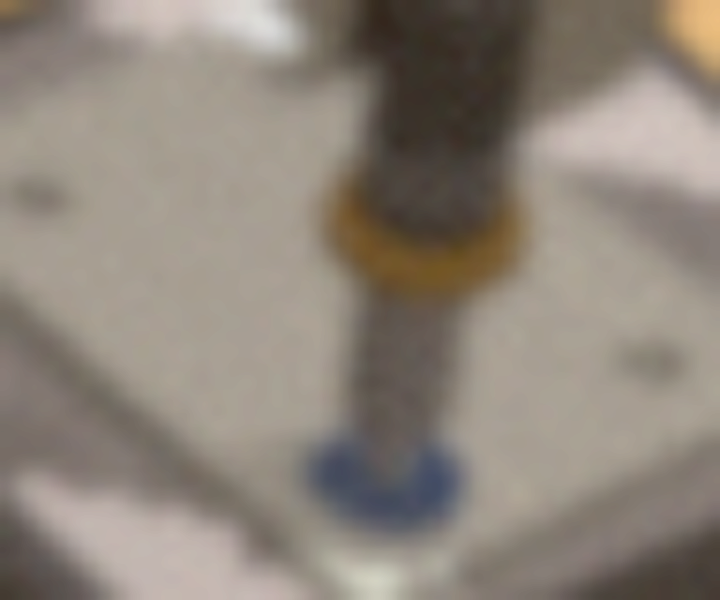

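The tip sits at about (385,485) in the crop, which is the disc centre. Contact came at TCP z of about 0.1202, so the nose sticks out about 13 mm. Now I press.

```bash
python3 - <<'E'
from h import *
b=np.array([-.136,.094,-2.298]); z=.1196; last=peak=0; snap=False
L=[]
while z>.1125:
    z-=.0003
    manip.servo_line([.5684,.1883,z],vel=.015)
    f=F(3)-b; L.append((round(z,4),manip.current_tool_pos()[2].round(5),*f.round(2)))
    if f[2]<peak-2 and peak>7: snap=True;break
    if f[2]>15 or np.hypot(f[0],f[1])>5: break
    peak=max(peak,f[2])
if snap or f[2]>15: manip.servo_line([.5684,.1883,.145],vel=.03)
print(snap,peak); [print(*map(float,l)) for l in L]
print(manip.current_clock(),manip.current_tool_pos(),F(10),manip.current_wrist_torque())
S=np.mean([viewer.get_image('scene')[:,:,::-1].astype(float) for _ in range(4)],0).astype(np.uint8)
cv2.imwrite('pics/scene6.png',S)
cv2.imwrite('pics/c6.png',cv2.convertScaleAbs(cv2.resize(S[150:200,380:440],(720,600),interpolation=cv2.INTER_CUBIC),alpha=1.8))
E
```

```text
True 12.375309213278884
0.1193 0.11944 0.04 -0.04 4.37
0.119 0.11914 -0.18 -0.14 5.1
0.1187 0.11881 0.66 -0.85 6.05
0.1184 0.11854 -0.19 -0.17 6.4
0.1181 0.11825 0.1 0.47 7.87
0.1178 0.11802 0.17 -0.36 7.76
0.1175 0.11782 -0.29 0.16 8.5
0.1172 0.1176 -0.75 -0.31 8.81
0.1169 0.11736 -0.65 -0.58 9.48
0.1166 0.11716 -0.67 -0.89 10.25
0.1163 0.11697 -1.09 -0.62 10.52
0.116 0.11674 -1.09 -0.52 11.1
0.1157 0.11652 -0.78 -0.56 11.93
0.1154 0.11632 -1.33 -0.72 12.38
0.1151 0.11536 -0.35 -0.06 7.82
19.1417 [0.56826467 0.18819957 0.14478228] [ 0.09313471  0.04111576 -2.31033382] [ 0.02476115 -0.14938592  0.01977631]
```

View pics/c6.png

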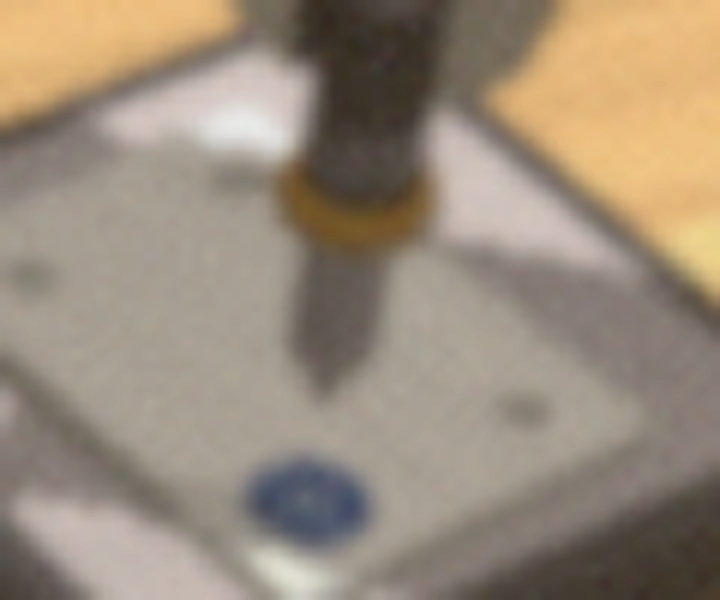

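It snapped at 12.4 N with a 4.6 N drop. The tip and flange sit where they did before pressing, so there was no slip, and the blank is unmoved. Now the punch goes back to the holder.

```bash
python3 - <<'E'
from h import *
manip.servo_line([.5684,.1883,.215],vel=.12)
manip.servo_line([.585,-.1895,.215],vel=.2)
manip.servo_line([.585,-.1895,.175],vel=.1)
manip.sleep(.2); b=F(8); print(manip.current_clock(),manip.current_tool_pos(),b)
z=.175
while z>.1075:
    z-=.003 if z>.115 else .0006
    manip.servo_line([.585,-.1895,z],vel=.04 if z>.115 else .02)
    f=F(2)-b
    if np.linalg.norm(f)>1.5: print(round(z,4),manip.current_tool_pos().round(4),f.round(2))
    if f[2]>5 or np.hypot(f[0],f[1])>6: break
print(manip.current_clock(),manip.current_tool_pos(),f,manip.current_wrist_torque())
for n in("scene",): 
    S=viewer.get_image(n)[:,:,::-1];cv2.imwrite('pics/scene7.png',S)
    cv2.imwrite('pics/c7.png',cv2.convertScaleAbs(cv2.resize(S[180:270,190:298],(720,600),interpolation=cv2.INTER_CUBIC),alpha=1.6))
E
```

```text
23.1667 [ 0.58527109 -0.18956693  0.1755182 ] [-0.07314644 -0.21285027 -2.2478603 ]
0.1084 [ 0.5851 -0.1895  0.109 ] [-2.15  0.34  7.  ]
32.0 [ 0.58508631 -0.189539    0.10895182] [-2.14632725  0.34333951  7.00041753] [0.09871729 0.45300232 0.04530505]
```

View pics/c7.png

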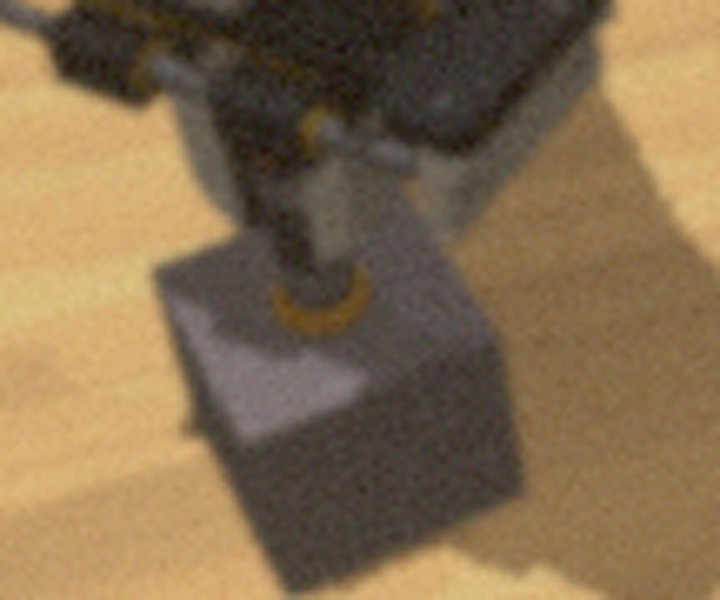

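The flange is on the holder's top face, at the same TCP height (0.1090) as the original grasp. Next I release, retreat and check.

```bash
python3 - <<'E'
from h import *
manip.servo_line([.585,-.1895,.1088],vel=.02)
effector.open_jaws(); manip.sleep(.2)
manip.servo_line([.585,-.1895,.23],vel=.12)
manip.movej([1.456, 0.501, -0.427, 1.55, 0.221, 1.138, -0.21]); manip.sleep(.3)
print(manip.current_clock(),manip.current_finger_gap(),F())
T=viewer.get_image('top')[:,:,::-1];S=viewer.get_image('scene')[:,:,::-1]
cv2.imwrite('pics/top8.png',T);cv2.imwrite('pics/scene8.png',S)
t=cv2.imread('pics/top0.png');s=cv2.imread('pics/scene0.png')
c=lambda im,x,y,w,h:cv2.convertScaleAbs(cv2.resize(im[y:y+h,x:x+w],(400,280),interpolation=cv2.INTER_CUBIC),alpha=1.6)
cv2.imwrite('pics/c8.png',np.vstack([np.hstack([c(T,385,150,100,70),c(S,195,185,100,70)]),np.hstack([c(T,175,170,100,70),c(S,355,150,100,70)])]))
d=lambda a,b:cv2.convertScaleAbs(cv2.absdiff(cv2.GaussianBlur(a,(5,5),0),cv2.GaussianBlur(b,(5,5),0)),alpha=5)
cv2.imwrite('pics/d8.png',np.vstack([d(T,t)[100:300],d(S,s)[100:300]]))
E
```

```text
37.1083 0.09186074252810413 [ 0.06659385 -0.27064956 -0.24350452]
```

View pics/c8.png

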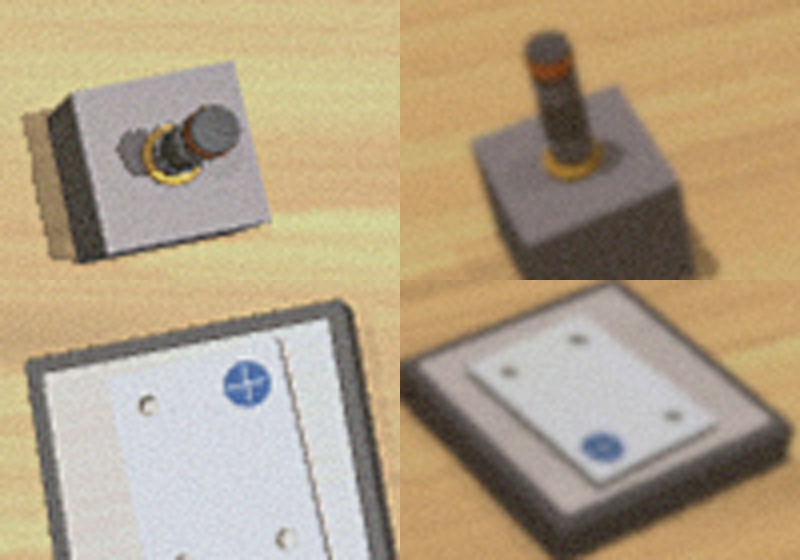

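View pics/d8.png

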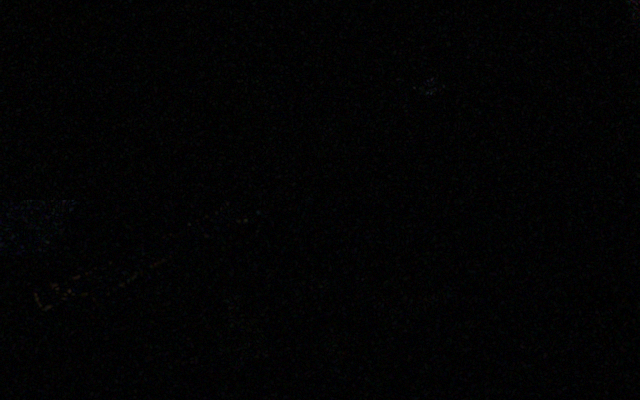

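The punch is home (flange at about (428,188) in the top view), and the blank, jar and caster show no change from the first pictures. Handing in.

```bash
python3 -c "
from bench import manip
manip.hand_in(); print(manip.current_clock())"
```

```text
the job is handed in; nothing more can be done
the job is handed in; nothing more can be done
```

I took the punch from its holder, set its nose on the scribed cross and pressed in 0.3 mm steps until the spring snapped. I then eased off straight up, put the punch back fully home and handed the job in at about 37 s of the 61 s allowed.

- **Press:** the highest force I read was 12.4 N. It then dropped 4.6 N at the snap, and sideways force stayed at or below about 1.5 N. I did not read the catch joint itself, so the snap is known from the force drop.
- **Aim:** in the scene camera the tip sat on the centre of the blue disc, within about 0.5 mm. The arm hid the spot from the top camera, so this rests on one view plus the earlier two-view measurement. The pictures are too coarse to show the mark itself.
- **Punch home:** it seated at the same tool height (0.1090 m) as when I first gripped it, with the flange on the holder's top face.
- **Everything else:** comparing before and after pictures, the blank, jar and caster show no visible change. The gripper was open and clear of everything. No check failed or disagreed.

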